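Seat the tile and hold the sprung lamp lid at the pointer

TASK

The soldering tile in the nest of the bench viewer is to be inspected for cracks. First press the raised near end of the tile down until the tile lies flat and level on the bottom of its nest; then lift the sprung lamp lid by its front bar until the lid is in line with the brass pointer on its left flank, and finish while still holding the lid there, because it falls shut when let go. Do not shift the pointer or knock the loose tin, wooden block and pliers about.

Things in the scene. Friction and masses are not known exactly. Their poses are not given: they have to be found in the camera images.
- viewer: bench viewer fixed to the table, grey base 250 x 166 mm (x by y), 20 mm high on rubber feet; origin at the middle of its underside, its x axis points away from the robot (turned by its yaw, up to 17 degrees), z up. The front half (x -124 to 0 mm) carries the nest; the rear half (x 5 to 121 mm, y +-73 mm) is an open-topped lamp housing 61 mm high with the lid on it
- nest (a point): middle of the bottom of the nest, 22 mm above the table, at x -62 mm, y 0 of the viewer; same axes as the viewer. The nest is a pocket 112 x 88 mm with a rim 8 mm high. A steel lift-out bar stands up 14 mm under the near (-x) end of the tile, 44 mm nearer than this point; it stays where it is left and sinks flush when pressed with about 5 N
- tile: loose scorched brown soldering tile 106 x 82 x 16 mm (x by y by z), 0.16 kg; origin in the middle of its underside, z axis through its thickness. At the start its far end lies in the nest and its near end is raised by the lift-out bar, tilting it about 8 degrees; flat in the nest its origin lies within 3 mm of point nest sideways and level with it in height, and its top stands 8 mm above the rim
- lid (a joint): angle of the sprung lid in rad: 0 shut, grows as its front edge rises, at most 1.3. The hinge axis runs along the viewer's y, at the far end of the lid. A spring and the lid's weight pull it shut with about 0.5 Nm when shut and 0.9 Nm at 1 rad (3 to 6 N at the bar)
- lid_hinge (a point): point on the lid's hinge axis, on the viewer's middle line: at x +116 mm, z 64 mm of the viewer; axes of the viewer (they do not turn with the lid)
- lid_bar (a point): middle of the lid's round steel front bar, 12 mm thick, 90 mm long along the viewer's y, above the nest; its axes turn with the lid. Lid shut: 153 mm nearer than the hinge axis and 36 mm above it (100 mm above the table), 37 mm in front of the lid's edge, 29 mm above its top, so fingers can close on it from above, one before and one behind it; it may turn between them
- pointer (a joint): angle of the brass pointer arm in rad, measured like the lid's angle about the same axis (0 level toward the robot, growing upward); set anew each time between about 0.5 and 0.85. Stiff: it stays unless it is pushed
- pointer_tip (a point): ball end of the brass pointer arm, 114 mm from the hinge axis, beside the steel arc on the left (+y) flank of the viewer, 98 mm from its middle line; its x axis lies along the arm
- screw_tin: loose round tin with slip lid, 68 mm across, 31 mm high, standing right of the viewer; bystander; origin in the middle of its underside
- dap_block: loose small wooden block 36 x 50 x 16 mm, near the front right corner of the table; bystander; origin in the middle of its underside
- pliers: loose pliers with green grips, 50 x 159 x 12 mm, lying on the left-hand bench; bystander; origin in the middle of its underside
There are look-alikes about, which are no part of the job. Leave any white look-alike of the tile alone.

How it is judged:
By the outcome, as a careful person would: the job done as asked, in the order asked, and still so for the second after the job is handed in, while the arm keeps its last pose, push and grip.
It also fails if it takes over 43 s, if anything falls off the work surface, if the arm or the gripper's body presses on something with over 40 N, if the wrist force passes 120 N, or if a joint passes its speed limit or range.

ROBOT

A 6-joint arm with a two-finger parallel gripper is mounted at the origin on a cart in front of the work surface, level with it; the furniture and walls round the work are solid. World frame = base frame: x ahead of the robot, y to its left, z up, the work surface at z = 0. Lengths are in m, angles in rad, forces in N, time in s.
With the tool pointing down it reaches from about 0.35 to 0.775 m from the base axis. Payload 7.3 kg.
Tool frame: the origin (TCP) lies at the centre of the arm's flange, where the gripper is bolted on; the fingertips stand 178 mm ahead of it and the grasp point (between the pads) lies 159 mm ahead of it (tip_extent is the distance from the TCP to the fingertips, in m); z points along the fingers, y is the line along which they close (so a half turn about z gives the same grasp; the last joint's range is limited). The gripper opens to 92 mm and grips with 3 to 60 N. Pads are 19 mm wide; open, the fingers measure 130 mm over their backs; the gripper's body (75 mm by 190 mm) begins 47 mm behind the grasp point.
Start: joints at [1.024, 0.342, 1.524, -0, 1.275, -0.146], TCP at [0.205, 0.483, 0.405] pointing down, gripper open.
Joint ranges: [-2.53, 2.53], [-0.77, 2.02], [0.04, 2.7], [-1, 4.14], [0.28, 2.66], [-3.11, 3.11]. Speed limits (rad/s): [2.57, 2.57, 3.14, 3.14, 3.14, 3.14].

INTERFACE

Orientations are given as [roll, pitch, yaw] about the fixed x, y, z axes, in that order (R = Rz(yaw) Ry(pitch) Rx(roll)).
In Python, from cell import * gives the robot as it stands.
- The arm moves only by the tool arm_command, never from a script. Its arguments are lists of equal length, an entry for each row: "xyz": the shift along the world's x, y, z in mm, a list of three; "spin": the turn about the world's z in degrees. In form: {"xyz": [[tx, ty, tz], ...], "spin": [spin, ...]}. A call has 1 to 20 rows; each row shifts and turns the commanded pose from where the row before left it; what a row does not reach is not made up. A row lasts 1/10 s, in which the tool goes at most 50 mm and 8.59 degrees, less where a joint would pass 70% of its speed; a pose out of reach is approached as far as the arm can. A call with a gripper value outside its range is refused whole. "jaw" is the opening, from -1 (shut) to 1 (fully open), set as the call begins (left out, the last holds). The fingers move at their own pace and stop on an object; "squeeze" is the grip in N (left out, the last holds). Time passes only in rows, so rows that do not move let the fingers close. It gives the time, the measured TCP pose, the force, the opening and the grip force at its end, in the units of the state.
- observe(): the state, without advancing time (a new reading comes with each control period).
- read_camera(name): name is "scene" or "side" or "wrist"; returns a dict with "img" (480x640x3 uint8, red, green, blue), "depth" (480x640 float32, m along the optical axis (not along the pixel's ray), 0 where there is no reading), "fx", "fy", "cx", "cy" (pixels), "world_from_camera" (4x4, takes a point from camera to world coordinates). Camera axes: x right, y up, looking along -z (the intrinsics and any distortion apply to the point x, -y, -z); pixel columns grow to the right and rows downward; lengths in m; the calibration is good to about 2 mm. A picture is of the moment at which its call begins.
- hand_in(): hands the job in; it is judged then, once.
The state is a dict: "time": time; "qpos": joint angles; "qvel": joint speeds; "joint_efforts": joint torques, N m; "tool_pos": TCP position; "tool_rot": TCP orientation; "contact_force": force on the tool from outside, world axes, zero at the start; "torque": the same for the moment, N m; "opening": finger opening in m; "grip_force": force on a finger pad.
Only numpy, scipy, OpenCV 4.12 (cv2) and the standard library are available. Lean on these libraries where they do the work, as an engineer would, in place of code of your own. Each camera call takes 0.05 s, during which the arm holds its last target. There are 200 camera calls.

## Working session

There is one attempt and no reset: what is moved stays moved. The work goes in short steps, Python scripts to look and compute and a tool call to move; the robot and the scene stay as the last step left them, time stands still between calls to the robot, and variables do not carry over. Pictures are saved under pics/ and viewed, at most 10 in all, crops included, and the job is handed in when it is done.

Besides the shell and the picture viewer there is one more tool, called after "Call:" as a command line: name --pt "numbers of a row" for each row, then --argument value for the rest. arm_command: Moves the arm, as the interface text tells. Its arguments: {"type":"object","properties":{"xyz":{"type":"array","items":{"type":"array","items":{"type":"number"}}},"spin":{"type":"array","items":{"type":"number"}},"jaw":{"type":"number"},"squeeze":{"type":"number"}},"required":["xyz","spin"]}

```bash
mkdir -p pics; cat > h.py <<'E'
from cell import *
import numpy as np, cv2
def pts(c):
    d=c["depth"];v,u=np.mgrid[0:480,0:640]
    p=np.stack([(u-c["cx"])/c["fx"]*d,-(v-c["cy"])/c["fy"]*d,-d],-1)
    T=c["world_from_camera"];return p@T[:3,:3].T+T[:3,3]
E
python3 - <<'E'
from h import *
o=observe();print(o["time"],o["tool_pos"],o["tool_rot"],o["opening"],o["contact_force"])
for n in("scene","side"):
    c=read_camera(n);print(n,c["world_from_camera"].round(3).tolist(),c["fx"],c["cx"],c["cy"],[k for k in c])
    np.savez(n+"0.npz",**c);cv2.imwrite(f"pics/{n}0.png",c["img"][:,:,::-1])
E
```

```text
0.0 [0.20473391 0.48328861 0.40403551] [-3.14002725e+00 -2.40331867e-04  2.74072210e+00] 0.09160719771493323 [-0.203345   -0.56297788  0.73533776]
scene [[0.49, 0.651, -0.579, -0.272], [-0.872, 0.377, -0.313, -0.394], [0.014, 0.658, 0.753, 1.09], [0.0, 0.0, 0.0, 1.0]] 527.2509260186333 316.28739420328253 242.23169278732553 ['img', 'depth', 'fx', 'fy', 'cx', 'cy', 'world_from_camera']
side [[-0.84, 0.343, -0.421, -0.104], [-0.543, -0.529, 0.652, 1.021], [0.0, 0.776, 0.63, 1.049], [0.0, 0.0, 0.0, 1.0]] 572.6085735484724 322.30769345869555 239.91801375736574 ['img', 'depth', 'fx', 'fy', 'cx', 'cy', 'world_from_camera']
```

View pics/scene0.png

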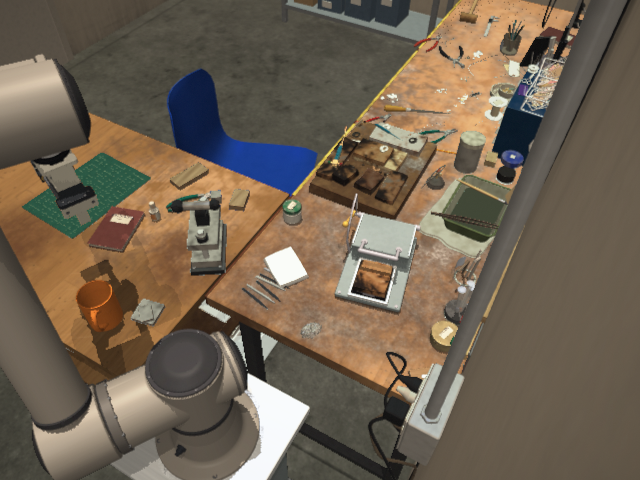

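View pics/side0.png

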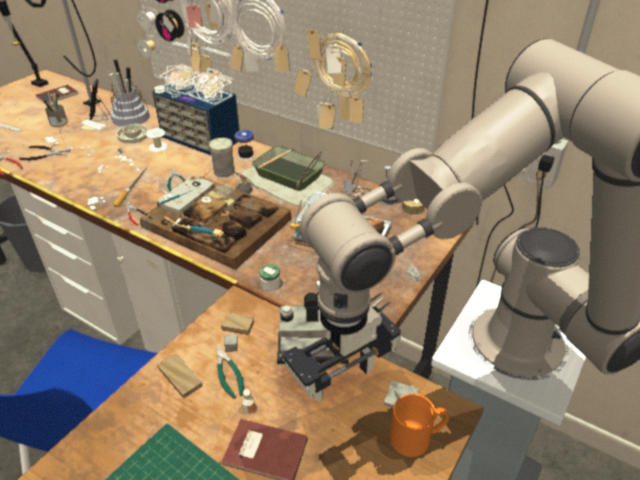

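The scene view shows the viewer at about (380,260), with the brown tile in its nest at (373,282) and the lid bar at (380,250). The white look-alike tile lies outside at (286,266). In the side view the arm hides the viewer. Next I enlarge the viewer and measure it.

```bash
python3 - <<'E'
from h import *
c=dict(np.load("scene0.npz"));P=pts(c)
im=c["img"][185:325,320:440,::-1];cv2.imwrite("pics/crop0.png",cv2.resize(im,None,fx=4.2,fy=4.2,interpolation=cv2.INTER_CUBIC))
for v,u in[(300,340),(309,397),(250,346),(262,375),(285,373),(225,365),(238,412),(246,362),(254,400),(198,354),(225,346),(334,445)]:print(u,v,P[v,u].round(3),c["img"][v,u])
E
```

```text
340 300 [ 0.427 -0.086  0.002] [119  91  68]
397 309 [ 0.46  -0.224  0.022] [147 152 143]
346 250 [ 0.587 -0.022 -0.005] [153 128 105]
375 262 [ 0.554 -0.12   0.039] [194 141  89]
373 285 [ 0.476 -0.149  0.051] [99 68 44]
365 225 [ 0.627 -0.052  0.074] [184 192 179]
412 238 [ 0.643 -0.179  0.078] [212 216 205]
362 246 [ 0.535 -0.086  0.101] [183 173 168]
400 254 [ 0.582 -0.172  0.073] [184 190 177]
354 198 [0.736 0.033 0.041] [149 132 120]
346 225 [ 0.56  -0.027  0.123] [185 140  62]
445 334 [ 0.448 -0.351  0.027] [249 241 215]
```

View pics/crop0.png

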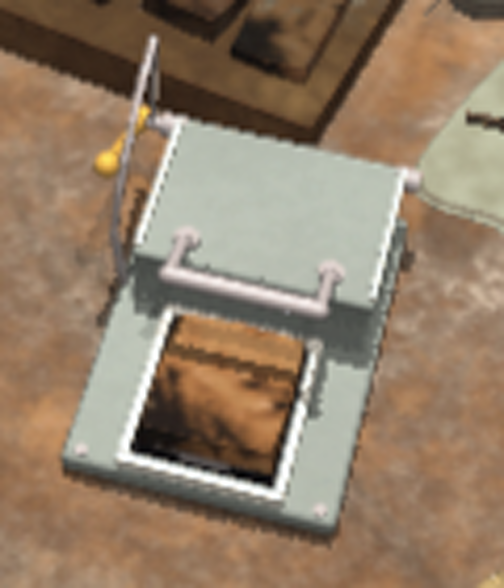

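The crop shows the base's front corners at (65,468) and (335,530), the bar from (170,272) to (322,305), the brass ball at (106,161), and the raised brown tile inside the white rim. This is the tile meant: it is brown and in the nest, while the white tile lies apart on the bench.

```bash
cat >> h.py <<'E'
def ray(c,u,v):
    T=c["world_from_camera"];return T[:3,3],T[:3,:3]@np.array([(u-c["cx"])/c["fx"],-(v-c["cy"])/c["fy"],-1])
def onz(c,u,v,z):
    o,d=ray(c,u,v);return o+d*(z-o[2])/d[2]
E
python3 - <<'E'
from h import *
c=dict(np.load("scene0.npz"));P=pts(c)
f=lambda x,y,z:onz(c,320+x/4.2-.4,185+y/4.2-.4,z)
a,b=f(66,460,.02),f(333,521,.02);print("front",a,b,np.linalg.norm(a-b))
l,r=f(172,271,.1),f(320,305,.1);print("bar",l,r,np.linalg.norm(l-r))
for p,q in((a,b),(l,r)):
    d=(p-q);print("yaw deg",np.degrees(np.arctan2(-d[0],d[1])))
# lid top from depth
z=P[...,2];m=(z>.066)&(z<.09)&(P[...,0]>.5)&(P[...,0]<.75)&(P[...,1]<.02)&(P[...,1]>-.25)
img=c["img"].astype(int);m&=(abs(img[...,0]-img[...,2])<30)
n,lab,st,_=cv2.connectedComponentsWithStats(m.astype(np.uint8));k=1+st[1:,4].argmax();q=P[lab==k]
R=cv2.minAreaRect((q[:,:2]*1000).astype(np.float32));print("lid",R,np.median(q[:,2]),st[k])
# brass
hsv=cv2.cvtColor(c["img"],cv2.COLOR_RGB2HSV);sub=(hsv[...,0]>12)&(hsv[...,0]<28)&(hsv[...,1]>150)&(hsv[...,2]>120)
ys,xs=np.nonzero(sub[205:235,335:365]);
for y,x in zip(ys+205,xs+335):print(x,y,P[y,x].round(3),end=";")
E
```

```text
front [ 0.42572989 -0.0728397   0.02      ] [ 0.46481604 -0.22748017  0.02      ] 0.15950361713776195
bar [ 0.52490291 -0.08703884  0.1       ] [ 0.54470093 -0.17314292  0.1       ] 0.08835086586127917
yaw deg 14.184709068612513
yaw deg 12.949025301191707
lid ((622.5752563476562, -106.41446685791016), (125.86365509033203, 176.96572875976562), 12.796592712402344) 0.07210013351139732 [ 352  210   69   50 1996]
353 211 [ 0.655 -0.002  0.076];354 211 [ 0.657 -0.005  0.076];355 211 [ 0.662 -0.005  0.072];353 212 [ 0.654 -0.003  0.074];354 212 [ 0.658 -0.004  0.071];353 213 [ 0.65  -0.005  0.075];353 214 [ 0.644 -0.008  0.078];353 215 [ 0.64  -0.01   0.078];348 218 [ 0.602 -0.013  0.103];347 219 [0.686 0.027 0.002];348 219 [ 0.592 -0.017  0.11 ];347 220 [ 0.584 -0.018  0.114];348 220 [ 0.585 -0.02   0.115];346 221 [ 0.568 -0.023  0.128];347 221 [ 0.579 -0.021  0.116];343 222 [ 0.564 -0.016  0.124];344 222 [ 0.564 -0.019  0.126];345 222 [ 0.561 -0.023  0.13 ];346 222 [ 0.564 -0.025  0.129];347 222 [ 0.565 -0.027  0.129];343 223 [ 0.557 -0.02   0.129];344 223 [ 0.557 -0.023  0.131];345 223 [ 0.56  -0.024  0.128];346 223 [ 0.559 -0.027  0.131];347 223 [ 0.563 -0.028  0.127];343 224 [ 0.558 -0.02   0.125];344 224 [ 0.559 -0.022  0.124];345 224 [ 0.56  -0.024  0.125];346 224 [ 0.56  -0.027  0.126];347 224 [ 0.561 -0.029  0.126];343 225 [ 0.554 -0.022  0.125];344 225 [ 0.557 -0.023  0.123];345 225 [ 0.558 -0.025  0.124];346 225 [ 0.56  -0.027  0.123];347 225 [ 0.561 -0.03   0.123];344 226 [ 0.554 -0.024  0.123];345 226 [ 0.555 -0.027  0.123];346 226 [ 0.556 -0.029  0.124];
```

```bash
cat >> h.py <<'E'
ps=np.radians(13.2);RV=np.array([[np.cos(ps),-np.sin(ps),0],[np.sin(ps),np.cos(ps),0],[0,0,1]])
OV=np.array([.5705,-.1215,0])
toV=lambda p:(np.asarray(p)-OV)@RV
toW=lambda p:OV+RV@np.asarray(p)
def ony(c,u,v,y):
    o,d=ray(c,u,v);o=toV(o);d=d@RV;return o+d*(y-o[1])/d[1]
E
python3 - <<'E'
from h import *
c=dict(np.load("scene0.npz"));P=pts(c)
p=ony(c,345,223.8,.098);h=p-[.116,0,.064];print(p,np.hypot(h[0],h[2]),np.arctan2(h[2],-h[0]))
for y in np.arange(-.3,.5,.1):
    m=(abs(P[...,1]-y)<.05)&(P[...,0]>.1)&(P[...,0]<.65)&(c["depth"]>.3)&(P[...,2]<.5)&(P[...,2]>.05);q=P[m];print(round(y,1),q[q[:,2].argmax()].round(3) if len(q) else 0)
print("press",toW([-.104,0,.045]),"bar",toW([-.037,0,.1]))
E
```

```text
[0.01610395 0.098      0.12099787] 0.11501294534358773 0.5184999918429487
-0.3 [ 0.103 -0.341  0.304]
-0.2 [ 0.537 -0.173  0.109]
-0.1 [ 0.527 -0.146  0.11 ]
0.0 [ 0.633 -0.018  0.165]
0.1 [0.631 0.149 0.052]
0.2 [0.388 0.231 0.229]
0.3 [0.338 0.3   0.23 ]
0.4 [0.211 0.449 0.405]
press [ 0.46924779 -0.14524849  0.045     ] bar [ 0.53447758 -0.12994898  0.1       ]
```

Call:
arm_command --pt "0 0 20" --pt "0 0 20" --pt "0 0 20" --pt "10 -10 20" --pt "20 -40 0" --pt "20 -40 0" --pt "20 -40 0" --pt "20 -40 0" --pt "20 -40 0" --pt "20 -40 0" --spin '[0, 0, 0, 0, 0, 0, 0, 0, 0, 0]' --jaw -1

```text
time: 1.1
tool_pos: [0.3351, 0.2317, 0.4846]
tool_rot: [-3.142, -0.0, 2.741]
contact_force: [1.6, -1.0, -0.0]
opening: 0.0169
grip_force: 0.0
```

Call:
arm_command --pt "13 -38 0" --pt "13 -38 0" --pt "13 -38 0" --pt "13 -38 0" --pt "13 -38 0" --pt "13 -38 -15" --pt "14 -38 -30" --pt "14 -38 -40" --pt "14 -37 -40" --pt "14 -36 -40" --pt "0 0 -10" --pt "0 0 0" --pt "0 0 0" --spin '[4, 4, 4, 4, 4, 4, 4, 4, 4, 0, 0, 0, 0]'

```text
time: 2.4
tool_pos: [0.464, -0.1303, 0.3239]
tool_rot: [3.141, 0.0, -2.914]
contact_force: [1.0, -0.2, 0.2]
opening: 0.0004
grip_force: 0.0
```

```bash
python3 - <<'E'
from h import *
o=observe();print(o["tool_pos"],o["tool_rot"],o["qpos"],o["contact_force"],o["opening"])
w=read_camera("wrist");s=read_camera("side");np.savez("w1.npz",**w);np.savez("s1.npz",**s)
cv2.imwrite("pics/ws1.png",cv2.resize(np.vstack([w["img"],s["img"]])[:,:,::-1],(400,600)))
E
```

```text
[ 0.46399594 -0.13031109  0.32394581] [ 3.14140937e+00  2.23827341e-04 -2.91368747e+00] [-4.33070549e-01  3.50109001e-01  1.75841958e+00  3.28451284e-04
  1.03299993e+00 -2.23194032e+00] [ 1.03682243 -0.17477427  0.1591988 ] 0.0004084601752303437
```

View pics/ws1.png

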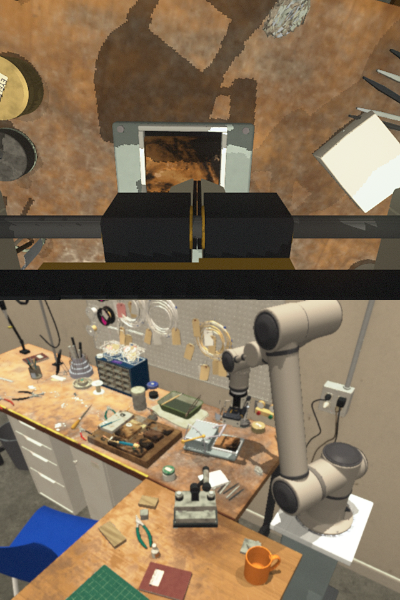

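The wrist view shows the closed fingers at (195,225), centred over the brown tile and near its front rim. The side view now shows the viewer clear at (210,440).

Call:
arm_command --pt "5 -15 -20" --pt "0 0 -30" --pt "0 0 -25" --pt "0 0 -6" --pt "0 0 -4" --pt "0 0 -4" --pt "0 0 -4" --pt "0 0 0" --spin '[0, 0, 0, 0, 0, 0, 0, 0]'

```text
time: 3.3
tool_pos: [0.4694, -0.146, 0.2309]
tool_rot: [-3.14, 0.002, -2.914]
contact_force: [0.5, -0.7, 1.5]
opening: 0.0005
grip_force: 0.3
```

Call:
arm_command --pt "0 0 -3" --pt "0 0 -3" --pt "0 0 -3" --pt "0 0 -3" --pt "0 0 -1" --pt "0 0 0" --spin '[0, 0, 0, 0, 0, 0]'

```text
time: 3.9
tool_pos: [0.469, -0.1459, 0.217]
tool_rot: [3.141, -0.0, -2.914]
contact_force: [-0.7, -0.0, 0.1]
opening: 0.0007
grip_force: 0.0
```

Call:
arm_command --pt "0 0 -1" --pt "0 0 -1" --pt "0 0 -1" --pt "0 0 0" --spin '[0, 0, 0, 0]'

```text
time: 4.3
tool_pos: [0.469, -0.1458, 0.2163]
tool_rot: [-3.141, 0.001, -2.914]
contact_force: [-7.0, 2.1, 24.2]
opening: 0.0007
grip_force: 12.1
```

Call:
arm_command --pt "0 0 2" --pt "0 0 3" --pt "0 0 15" --pt "0 0 30" --pt "0 0 30" --pt "0 0 30" --pt "0 0 0" --spin '[0, 0, 0, 0, 0, 0, 0]'

```text
time: 5.0
tool_pos: [0.47, -0.1462, 0.3279]
tool_rot: [-3.137, 0.006, -2.914]
contact_force: [0.3, -1.0, -0.5]
opening: 0.0006
grip_force: 0.0
```

```bash
cat > tile.py <<'E'
from h import *
import sys
for n in("wrist","side","scene"):
    c=read_camera(n);np.savez(n+sys.argv[1]+".npz",**c);P=toV(pts(c));
    hsv=cv2.cvtColor(c["img"],cv2.COLOR_RGB2HSV)
    m=(abs(P[...,0]+.062)<.045)&(abs(P[...,1])<.033)&(P[...,2]>.02)&(P[...,2]<.07)&(c["depth"]>.1)&(hsv[...,1]>70);q=P[m]
    if len(q)>50:
        A=np.c_[q[:,:2]+[.062,0],np.ones(len(q))];k=np.linalg.lstsq(A,q[:,2],rcond=None)[0];r=q[:,2]-A@k;g=abs(r)<.006;k=np.linalg.lstsq(A[g],q[g,2],rcond=None)[0];print(n,len(q),"slopes",k.round(3))
E
python3 tile.py 2; python3 -c "
from h import *
c=dict(np.load('wrist2.npz'));cv2.imwrite('pics/w2.png',c['img'][:,:,::-1])"
```

```text
wrist 5574 slopes [ 0.004 -0.001  0.038]
side 434 slopes [-0.003 -0.008  0.037]
scene 721 slopes [-0.001 -0.009  0.039]
```

View pics/w2.png

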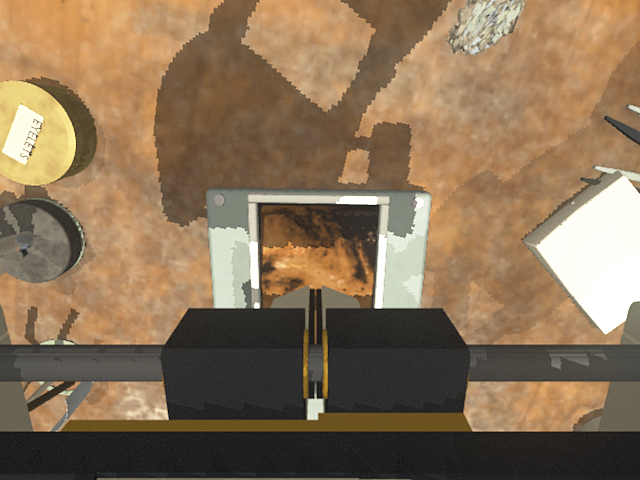

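The wrist view shows the tile lying flat inside the white rim at about (320,255). All three depth fits agree: slopes near zero and top at z = 0.038. Next is the bar.

Call:
arm_command --pt "6 2 10" --pt "6 2 0" --pt "6 2 0" --pt "6 2 0" --pt "6 2 0" --pt "6 2 0" --pt "6 1 0" --pt "6 1 0" --pt "6 1 0" --pt "6 1 0" --pt "4 0 0" --pt "0 0 0" --pt "0 0 0" --spin '[-8, -8, -8, -8, -8, -8, -8, -8, -8, -8, -8, -2, 0]' --jaw -0.13

```text
time: 6.45
tool_pos: [0.5329, -0.1298, 0.3325]
tool_rot: [-3.139, -0.002, 1.798]
contact_force: [-0.5, -1.1, 0.1]
opening: 0.0396
grip_force: 0.0
```

```bash
python3 - <<'E'
from h import *
o=observe();print(o["tool_pos"],np.degrees(o["tool_rot"]),o["opening"],toV(o["tool_pos"]))
c=read_camera("wrist");np.savez("w3.npz",**c);cv2.imwrite("pics/w3.png",c["img"][:,:,::-1])
s=read_camera("side");np.savez("s3.npz",**s);hsv=cv2.cvtColor(s["img"],cv2.COLOR_RGB2HSV);P=toV(pts(s))
m=(hsv[...,0]>12)&(hsv[...,0]<30)&(hsv[...,1]>130)&(hsv[...,2]>110)&(abs(P[...,1]-.098)<.02)&(P[...,2]>.06)&(P[...,2]<.2)&(P[...,0]>-.05)&(P[...,0]<.12)
ys,xs=np.nonzero(m)
for y,x in zip(ys,xs):
    p=ony(s,x,y,.098)-[.116,0,.064];print(x,y,P[y,x].round(3),np.hypot(p[0],p[2]).round(3),np.arctan2(p[2],-p[0]).round(3))
E
```

```text
[ 0.53290906 -0.12979795  0.33254166] [-1.79855820e+02 -1.06775361e-01  1.03034251e+02] 0.039634246061962065 [-0.03849259  0.00050522  0.33254166]
324 216 [0.018 0.095 0.123] 0.117 0.556
325 216 [0.015 0.095 0.124] 0.12 0.549
326 216 [0.011 0.099 0.128] 0.123 0.542
323 217 [0.019 0.099 0.122] 0.112 0.539
324 217 [0.015 0.104 0.127] 0.115 0.532
325 217 [0.013 0.101 0.125] 0.118 0.525
326 217 [0.01  0.102 0.127] 0.121 0.518
327 217 [0.008 0.097 0.124] 0.124 0.512
320 218 [0.028 0.098 0.116] 0.102 0.536
322 218 [0.024 0.095 0.115] 0.108 0.52
323 218 [0.019 0.099 0.119] 0.111 0.513
324 218 [0.016 0.099 0.12 ] 0.114 0.506
325 218 [0.012 0.103 0.124] 0.116 0.5
326 218 [0.01  0.102 0.124] 0.119 0.493
327 218 [0.007 0.102 0.125] 0.122 0.488
318 219 [0.035 0.096 0.11 ] 0.095 0.523
319 219 [0.03  0.1   0.114] 0.098 0.514
320 219 [0.029 0.097 0.112] 0.1 0.507
321 219 [0.026 0.096 0.112] 0.103 0.499
322 219 [0.023 0.097 0.113] 0.106 0.492
323 219 [0.02  0.096 0.113] 0.109 0.486
324 219 [0.015 0.104 0.12 ] 0.112 0.48
325 219 [0.013 0.102 0.119] 0.115 0.474
326 219 [0.011 0.098 0.117] 0.118 0.468

[... 1767 characters left out ...]
97 0.074] 0.022 0.49
298 225 [0.095 0.095 0.073] 0.025 0.461
299 225 [0.092 0.094 0.073] 0.028 0.439
300 225 [0.085 0.104 0.082] 0.031 0.42
301 225 [0.085 0.097 0.077] 0.034 0.405
291 226 [0.116 0.096 0.065] 0.002 1.073
292 226 [0.111 0.1   0.068] 0.005 0.604
293 226 [0.108 0.1   0.069] 0.008 0.471
294 226 [0.108 0.093 0.064] 0.011 0.411
295 226 [0.104 0.095 0.067] 0.014 0.377
296 226 [0.097 0.104 0.075] 0.017 0.355
297 226 [0.097 0.098 0.071] 0.021 0.34
290 227 [0.118 0.099 0.063] 0.003 -2.302
291 227 [0.114 0.101 0.065] 0.002 -0.974
292 227 [0.113 0.096 0.062] 0.004 -0.167
293 227 [0.111 0.094 0.06 ] 0.007 0.016
294 227 [0.107 0.095 0.063] 0.01 0.089
295 227 [0.103 0.097 0.065] 0.013 0.129
```

View pics/w3.png

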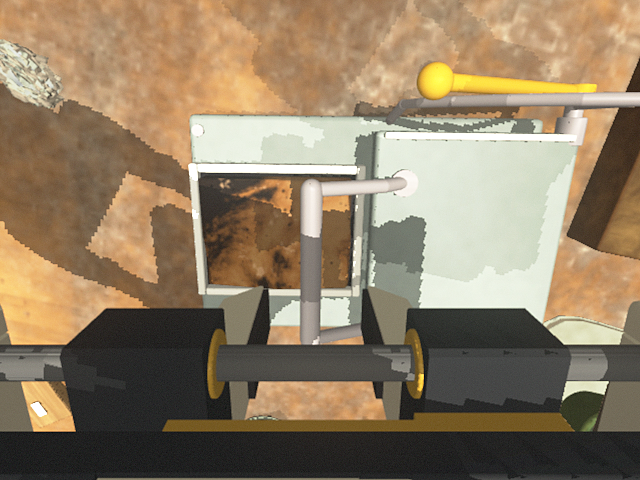

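The wrist view shows the bar at about (312,260), running between the two open fingers at (250,340) and (380,340). The brass ball is at (434,81). The pointer angle comes out at about 0.515 from both cameras.

Call:
arm_command --pt "1 0 -20" --pt "0 0 -25" --pt "0 0 -15" --pt "0 0 -8" --pt "0 0 -5" --pt "0 0 0" --spin '[0, 0, 0, 0, 0, 0]'

```text
time: 7.15
tool_pos: [0.534, -0.1299, 0.261]
tool_rot: [-3.141, -0.0, 1.799]
contact_force: [0.4, -0.0, 0.5]
opening: 0.0402
grip_force: 0.0
```

Call:
arm_command --pt "0 0 0" --pt "0 0 0" --pt "0 0 0" --pt "0 0 0" --pt "0 0 0" --pt "0 0 0" --spin '[0, 0, 0, 0, 0, 0]' --jaw -1 --squeeze 30

```text
time: 7.75
tool_pos: [0.5314, -0.1308, 0.2613]
tool_rot: [-3.133, -0.001, 1.799]
contact_force: [-15.7, -6.1, 9.2]
opening: 0.0111
grip_force: 30.0
```

```bash
python3 - <<'E'
from h import *
r=np.hypot(153,36);a0=np.arctan2(36,153)
for t in np.linspace(0,.52,14):
    d=-r*np.cos(a0+t)+153;print(t.round(2),(d*np.cos(ps)).round(1),(d*np.sin(ps)).round(1),(r*np.sin(a0+t)-36).round(1))
E
```

```text
0.0 0.0 0.0 0.0
0.04 1.5 0.4 6.1
0.08 3.3 0.8 12.1
0.12 5.3 1.2 18.1
0.16 7.5 1.8 23.9
0.2 9.9 2.3 29.7
0.24 12.6 3.0 35.3
0.28 15.5 3.6 40.9
0.32 18.6 4.4 46.3
0.36 21.9 5.1 51.6
0.4 25.4 6.0 56.7
0.44 29.1 6.8 61.7
0.48 33.0 7.7 66.6
0.52 37.1 8.7 71.3
```

The bar sits about 3–4 mm nearer than commanded, which also matches the front-edge fix. I take out that strain first, then follow the arc.

Call:
arm_command --pt "-2 0 0" --pt "-2 -1 0" --pt "0 0 0" --pt "1.5 0.4 6.1" --pt "1.8 0.4 6" --pt "2 0.4 6" --pt "2.2 0.6 5.8" --pt "2.4 0.5 5.8" --pt "2.7 0.7 5.6" --pt "2.9 0.6 5.6" --pt "0 0 0" --pt "0 0 0" --spin '[0, 0, 0, 0, 0, 0, 0, 0, 0, 0, 0, 0]'

```text
time: 8.95
tool_pos: [0.5449, -0.1277, 0.3026]
tool_rot: [-3.139, 0.0, 1.799]
contact_force: [-6.3, -5.2, -1.1]
opening: 0.0106
grip_force: 30.0
```

Call:
arm_command --pt "2.6 0.6 5.4" --pt "3.3 0.7 5.3" --pt "3.5 0.9 5.1" --pt "3.7 0.8 5" --pt "3.9 0.9 4.9" --pt "0 0 0" --pt "0 0 0" --pt "0 0 0" --spin '[0, 0, 0, 0, 0, 0, 0, 0]'

```text
time: 9.75
tool_pos: [0.5615, -0.124, 0.3284]
tool_rot: [-3.137, 0.0, 1.798]
contact_force: [-8.7, -6.3, 1.4]
opening: 0.0111
grip_force: 30.0
```

```bash
cat > meas.py <<'E'
from h import *
import h,sys
h.OV=np.array([.5672,-.1223,0])
o=observe();print(o["tool_pos"],o["contact_force"])
for n in("scene","side"):
    c=read_camera(n);np.savez(n+sys.argv[1]+".npz",**c);W=pts(c);P=(W-h.OV)@RV-[.116,0,.064];I=c["img"].astype(int)
    # lid top surface: grey panel inside the lid's outline
    m=(P[...,0]<-.02)&(P[...,0]>-.11)&(abs(P[...,1])<.06)&(P[...,2]>-.01)&(P[...,2]<.085)&(c["depth"]>.3)&(abs(I[...,0]-I[...,2])<35)&(I.max(-1)>70)
    q=P[m]
    g=np.ones(len(q),bool)
    for _ in range(8):
        k=np.polyfit(-q[g,0],q[g,2],1);r=q[:,2]-np.polyval(k,-q[:,0]);g=abs(r-np.median(r[g]))<max(.004,1.5*r[g].std())
    print(n,"lid",g.sum(),len(q),"angle",np.arctan(k[0]),"off",k[1],r[g].std())
    hsv=cv2.cvtColor(c["img"],cv2.COLOR_RGB2HSV)
    m=(hsv[...,0]>12)&(hsv[...,0]<30)&(hsv[...,1]>130)&(hsv[...,2]>110)&(abs(P[...,1]-.098)<.02)&(P[...,2]>-.02)&(P[...,2]<.12)&(P[...,0]>-.15)&(P[...,0]<.0)
    ys,xs=np.nonzero(m);p=np.array([ony(c,x,y,.098) for x,y in zip(xs,ys)])-[.116,0,.064]
    R=np.hypot(p[:,0],p[:,2]);b=(R>.104)&(R<.126);a=np.arctan2(p[:,2],-p[:,0]);print("  ball",b.sum(),R[b].mean(),a[b].mean(),"arm",a[(R>.05)&(R<.1)].mean())
    x0,y0=(335,190) if n=="scene" else (255,175)
    cv2.imwrite(f"pics/m{n}{sys.argv[1]}.png",cv2.resize(c["img"][y0:y0+110,x0:x0+100,::-1],None,fx=5,fy=5,interpolation=cv2.INTER_CUBIC))
b=np.array(o["tool_pos"])-[0,0,.159];b=(b-h.OV)@RV-[.116,0,.064];print("bar via tool",b,np.hypot(b[0],b[2]),np.arctan2(b[2],-b[0])-np.arctan2(36,153))
E
sed -i 's/^OV=.*/OV=np.array([.5672,-.1223,0])/' h.py; python3 meas.py 4
```

```text
[ 0.56151525 -0.12401249  0.32836709] [-8.66464154 -6.28670179  1.44414412]
scene lid 142 202 angle 0.4450621388757362 off 0.008710503679264 0.00143620895244102
  ball 7 0.11483547196293019 0.5361960441084038 arm 0.49096332434964574
side lid 439 505 angle 0.45423005700601227 off 0.006208282022989281 0.0016976488965720607
  ball 24 0.11546443917375245 0.52585187290425 arm 0.5442686502096588
bar via tool [-0.1219256  -0.00036913  0.10536709] 0.1611461281543691 0.4815849254422063
```

```bash
python3 - <<'E'
import cv2,numpy as np
cv2.imwrite("pics/m4.png",cv2.resize(np.hstack([cv2.imread("pics/mscene4.png"),cv2.imread("pics/mside4.png")]),(800,440)))
E
```

```text
(no output)
```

View pics/m4.png

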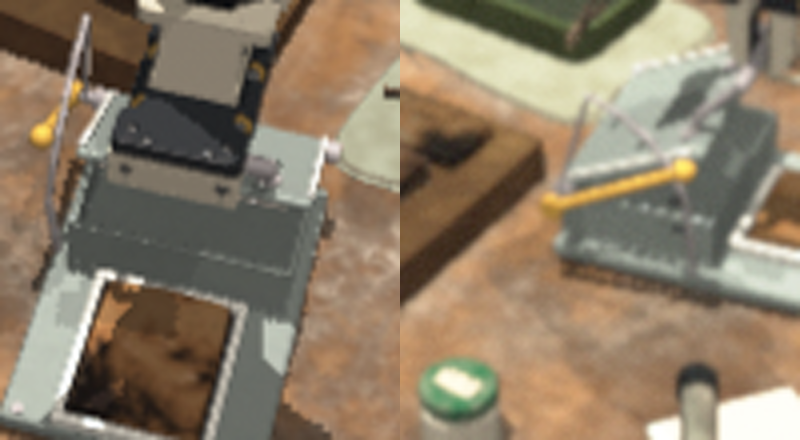

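Left is the scene crop, right is the side crop. In the side crop the lid's white left edge runs from (575,175) to (680,145), and the pointer from (552,203) to (683,170), so the two are nearly parallel. Next I measure both by casting rays onto their planes, using the shut lid as the zero check.

```bash
cat > edge.py <<'E'
from h import *
import sys
def line(c,m,y):
    ys,xs=np.nonzero(m);p=np.array([ony(c,x,v,y) for x,v in zip(xs,ys)])-[.116,0,.064]
    q=np.float32(np.c_[-p[:,0],p[:,2]]);vx,vz,x0,z0=cv2.fitLine(q,cv2.DIST_HUBER,0,.001,.001).ravel()
    return len(q),"slope",round(float(np.arctan(vz/vx)),3),"z at hinge",round(float(z0-vz/vx*x0),4),"x range",q[:,0].min().round(3),q[:,0].max().round(3)
for f in sys.argv[1:]:
    c=dict(np.load(f));P=toV(pts(c))-[.116,0,.064];hsv=cv2.cvtColor(c["img"],cv2.COLOR_RGB2HSV)
    R=np.hypot(P[...,0],P[...,2]);ok=(P[...,0]<-.01)&(P[...,2]>-.02)&(R<.13)
    w=ok&(abs(P[...,1]-.073)<.012)&(hsv[...,2]>215)&(hsv[...,1]<40)
    b=ok&(abs(P[...,1]-.098)<.015)&(hsv[...,0]>12)&(hsv[...,0]<30)&(hsv[...,1]>130)&(hsv[...,2]>110)&(R>.03)
    a=ok&(abs(P[...,1])<.06)&(abs(c["img"][...,0].astype(int)-c["img"][...,2])<35)&(R<.11)
    print(f,"lid edge",line(c,w,.073));print("   pointer",line(c,b,.098))
    q=P[a&(hsv[...,2]>70)];k=np.polyfit(-q[:,0],q[:,2],1)
    for _ in range(8):
        r=q[:,2]-np.polyval(k,-q[:,0]);k=np.polyfit(-q[abs(r)<.004,0],q[abs(r)<.004,2],1)
    print("   plane",np.arctan(k[0]),k[1],(abs(r)<.004).sum())
E
python3 edge.py scene0.npz s3.npz side2.npz side4.npz scene4.npz
```

```text
scene0.npz lid edge (36, 'slope', 0.156, 'z at hinge', -0.0085, 'x range', np.float32(-0.012), np.float32(0.102))
   pointer (34, 'slope', 0.619, 'z at hinge', -0.0087, 'x range', np.float32(0.004), np.float32(0.125))
   plane 6.904691925784887e-06 0.008097410150410395 1189
s3.npz lid edge (39, 'slope', -0.032, 'z at hinge', 0.0138, 'x range', np.float32(0.015), np.float32(0.111))
   pointer (51, 'slope', 0.527, 'z at hinge', 0.0, 'x range', np.float32(0.025), np.float32(0.104))
   plane -0.0007373834072456772 0.00631868739397358 633
side2.npz lid edge (49, 'slope', -0.015, 'z at hinge', 0.0129, 'x range', np.float32(0.012), np.float32(0.111))
   pointer (49, 'slope', 0.524, 'z at hinge', 0.0001, 'x range', np.float32(0.028), np.float32(0.104))
   plane -0.004859131642530883 0.006448312830096375 646
side4.npz lid edge (25, 'slope', 0.435, 'z at hinge', 0.0136, 'x range', np.float32(0.016), np.float32(0.096))
   pointer (86, 'slope', 0.506, 'z at hinge', 0.0029, 'x range', np.float32(0.025), np.float32(0.107))
   plane 0.45923168110228685 0.005862631519857526 448
scene4.npz lid edge (14, 'slope', 0.524, 'z at hinge', 0.002, 'x range', np.float32(-0.007), np.float32(0.093))
   pointer (36, 'slope', 0.627, 'z at hinge', -0.0096, 'x range', np.float32(-0.011), np.float32(0.125))
   plane 0.4592507374630824 0.008052076283637051 124
```

Call:
arm_command --pt "3.5 0.5 4" --pt "3.5 0.1 4.1" --pt "0 0 0" --pt "0 0 0" --pt "0 0 0" --spin '[0, 0, 0, 0, 0]'

```text
time: 10.35
tool_pos: [0.5683, -0.1229, 0.3364]
tool_rot: [-3.137, -0.001, 1.798]
contact_force: [-9.8, -3.9, 2.9]
opening: 0.011
grip_force: 30.0
```

```bash
python3 meas.py 5; python3 edge.py side5.npz scene5.npz
```

```text
[ 0.56829067 -0.12287905  0.33641452] [-9.78534453 -3.88592547  2.926678  ]
scene lid 104 171 angle 0.5070480541913807 off 0.009458819529031817 0.0015204726319415014
  ball 7 0.11483547196293019 0.5361960441084038 arm 0.49096332434964574
side lid 390 443 angle 0.5180666637505996 off 0.006286762729002995 0.0016391619941505539
  ball 27 0.11591995493020571 0.5324774036497048 arm 0.5442686502096588
bar via tool [-0.11507037 -0.00081281  0.11341452] 0.1615674574895677 0.5470604989843043
side5.npz lid edge (22, 'slope', 0.496, 'z at hinge', 0.0138, 'x range', np.float32(0.012), np.float32(0.093))
   pointer (88, 'slope', 0.515, 'z at hinge', 0.0024, 'x range', np.float32(0.025), np.float32(0.107))
   plane 0.5285494896936834 0.00568513077968801 403
scene5.npz lid edge (9, 'slope', 0.544, 'z at hinge', 0.0061, 'x range', np.float32(0.009), np.float32(0.082))
   pointer (35, 'slope', 0.645, 'z at hinge', -0.0125, 'x range', np.float32(0.004), np.float32(0.125))
   plane 0.5262930160103768 0.008103461956408719 84
```

Call:
arm_command --pt "0 0 0" --pt "0 0 0" --pt "0 0 0" --pt "0 0 0" --pt "0 0 0" --spin '[0, 0, 0, 0, 0]'

```text
time: 10.95
tool_pos: [0.5683, -0.1229, 0.3364]
tool_rot: [-3.137, -0.001, 1.799]
contact_force: [-10.2, -3.1, 1.1]
opening: 0.0113
grip_force: 30.0
```

```bash
python3 tile.py 6; python3 edge.py side6.npz | tail -1; python3 -c "
from h import *
a=[cv2.imread(f'pics/m{n}5.png') for n in('scene','side')];cv2.imwrite('pics/m5.png',cv2.resize(np.hstack(a),(800,440)))"
```

```text
wrist 10577 slopes [-0.    -0.002  0.038]
side 438 slopes [-0.002 -0.     0.037]
scene 750 slopes [-0.005  0.001  0.039]
   plane 0.514710315647501 0.006372690119654809 393
```

View pics/m5.png

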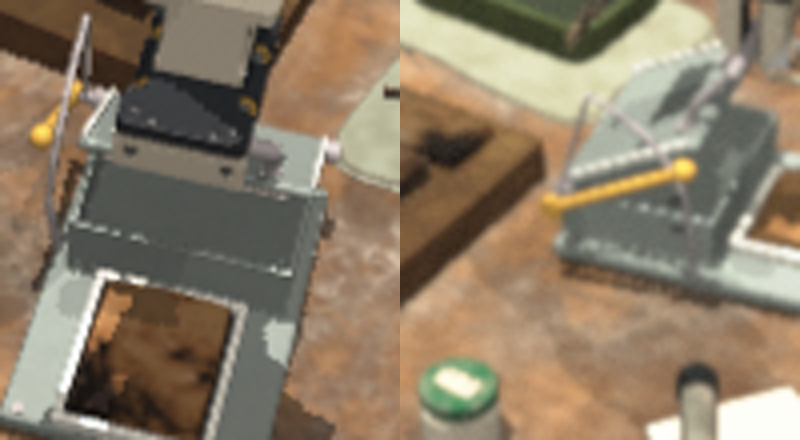

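The lid's edge, from (575,175) to (680,140), now runs along the pointer, from (552,203) to (683,170). The lid measures about 0.52–0.53 against 0.53 for the pointer, the tile is still flat, and the grip is steady. I'm handing in.

```bash
python3 -c "
from cell import *
print(hand_in())"
```

```text
the job is handed in; nothing more can be done
None
```

The job is handed in: the tile lies flat in its nest, and the gripper is holding the lid at about 0.52 rad against about 0.53 for the pointer; the pointer did not move, the arm went nowhere near the tin, block or pliers, and about 11 s of the 43 s were used.

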